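# Refit the keyed gear for a pitch check and index it one tooth

### The arm

A 6-joint arm with a two-finger parallel gripper is mounted at the origin on the work surface. World frame = base frame: x ahead of the robot, y to its left, z up, the work surface at z = 0. Lengths are in m, angles in rad, forces in N, time in s.
With the tool pointing down it reaches from about 0.3 to 1 m from the base axis. Payload 5.1 kg.
Tool frame: the origin (TCP) lies at the very end of the fingers, on their centre line; the grasp point (between the pads) lies 19 mm behind it (arm.grasp_offset is the distance from the TCP to the grasp point, in m); z points along the fingers, y is the line along which they close (so a half turn about z gives the same grasp; the last joint's range is limited). The gripper opens to 95 mm and grips with 3 to 60 N. Pads are 20 mm wide; open, the fingers measure 119 mm over their backs; the gripper's body (75 mm by 180 mm) begins 59 mm behind the grasp point.
Start: joints at [1.144, 0.124, 1.65, -0, 1.367, -0.083], TCP at [0.219, 0.612, 0.215] pointing down, gripper open.
Joint ranges: [-2.61, 2.61], [-1.02, 2.33], [0.03, 2.71], [-1.35, 4.49], [0.32, 2.68], [-2.91, 2.91]. Speed limits (rad/s): [2.57, 2.57, 3.14, 3.14, 3.14, 3.14].

### API

Orientations are given as a unit quaternion [w, x, y, z].
In Python, from bench import arm, eyes gives the robot as it stands. The module is installed in compiled form; this text tells all that it offers.
- The arm moves only by the tool arm_command, never from a script. Its argument "series" is one flat list of numbers, 7 for each row, row after row: the turn, a rotation vector about the tool's x, y, z each as a share of 360 degrees, from -1 to 1, then the shift along the tool's x, y, z each as a share of 0.5 m, from -1 to 1, then the opening, from 0 (shut) to 1 (fully open). A call has 1 to 12 rows; each row shifts and turns the commanded pose from where the row before left it, along the tool's axes as they then stand; what a row does not reach is not made up. A row lasts 1/10 s, in which the tool goes at most 50 mm and 8.59 degrees, less where a joint would pass 70% of its speed; a pose out of reach is approached as far as the arm can. A call with a number of a shift or a turn outside -1 to 1 is refused whole. A call with a gripper value outside its range is refused whole. The fingers move at their own pace and stop on an object; "grip_force" is the grip in N (left out, the last holds). Time passes only in rows, so rows that do not move let the fingers close. It gives the time, the measured TCP pose, the force, the opening and the grip force at its end, in the units of the state.
- arm.read_state(): the state, without advancing time (a new reading comes with each control period).
- eyes.camera(name): name is "scene" or "top" or "wrist"; returns a dict with "pixels" (384x512x3 uint8, blue, green, red), "z_map" (384x512 float32, m along the optical axis (not along the pixel's ray), 0 where there is no reading), "fx", "fy", "cx", "cy" (pixels), "pose" (4x4, takes a point from camera to world coordinates); the wrist camera has in their place "mount" (4x4, takes a point from camera to tool coordinates, whose origin is the TCP and whose axes are the flange's). Camera axes: x right, y up, looking along -z (the intrinsics and any distortion apply to the point x, -y, -z); pixel columns grow to the right and rows downward; lengths in m; the calibration is good to about 2 mm. A picture is of the moment at which its call begins: read the wrist's pose just before it.
- arm.job_done(): hands the job in; it is judged then, once.
The state is a dict: "time": time; "q": joint angles; "joint_velocities": joint speeds; "joint_torque": joint torques, N m; "tool_pos": TCP position; "ee_rot": TCP orientation; "contact_force": force on the tool from outside, world axes, zero at the start; "torque": the same for the moment, N m; "gripper_width": opening from 0.0 (shut) to 1.0 (fully open); "finger_force": force on a finger pad.
Only numpy, scipy, OpenCV 4.12 (cv2) and the standard library are available. Lean on these libraries where they do the work, as an engineer would, in place of code of your own. Each camera call takes 0.05 s, during which the arm holds its last target. There are 200 camera calls.

### The job

Put the large 36-tooth gear, hub up, back on the rotary table's keyed arbor, turned so that its keyway goes over the key and it sits fully home on the shoulder. Then index it on one tooth: turn the table's crank two full turns clockwise, seen facing the crank from its handle end, so that the handle finishes at the top again. Leave everything else on the bench where it lies.

Things in the scene. Friction and masses are not known exactly. Their poses are not given: they have to be found in the camera images.
- gear: The job: bare steel 36-tooth gear, 0.4 to 0.63 kg, lying hub up. Toothed rim 76 mm across, 14 mm thick; on it a plain round hub 40 mm across, 22 mm high (36 mm in all), to grip across. Through bore 25.6 mm across, with one keyway 10 mm wide, cut to 17 mm from the axis. Origin: on the axis at the underside; z up the axis, x from the axis to the middle of the keyway.
- arbor_seat (a point): Centre of the arbor's shoulder face, 130 mm above the bench: where the centre of the gear's underside belongs. Upright shaft 24 mm across, rising 44 mm from here, last 4 mm tapered. One key 8 mm wide stands out to 16 mm from the axis, from the shoulder to 20 mm above it; above it the shaft is plain, so a gear not lined up rests 20 mm too high until turned. z up, x from axis to mid-key.
- rig: Fixed set-up that carries the rotary table: granite plate 300 x 220 x 50 mm (origin: centre of its underside, x along the 300), rotary table with a round platter 110 mm across (arbor 56 mm wide at its shoulder in the middle), and a dial indicator on a stand, up to 186 mm above the bench, at least 100 mm clear of the arbor's axis.
- crank_axis (a point): Fixed point on the crank's axis, level with the middle of the handle's length, 78 mm above the bench. y runs along the level crank axis, away from the table to the handle's free end; z up; x level. The handle's middle circles this point at 30 mm radius in the upright x-z plane. The crank arm lies 26 to 34 mm before it and the granite plate's edge 62 mm before it, towards the table.
- crank_grip (a point): Middle of the crank's black revolving handle: round grip 15 mm across, 44 mm long, parallel to the crank axis, 30 mm from it; at the start at the top of its circle, within 17 degrees. It turns freely on its pin, so it can be pinched from above and carried round without turning the hand. y runs along the handle, away from the table.
- crank (a joint): Crank angle in rad: 0 with the handle straight up, growing clockwise as seen from the handle's free end (from the top, the handle goes first towards -x of crank_axis, then down). Counts on past full turns: two turns are 12.57. It takes about 2 to 3 N at the handle, stays where it is left, has no stops. A 72:1 worm turns platter, arbor and gear 5 degrees per turn.
- pinion: Bystander: a smaller plain-bored steel gear with 24 teeth, 52 mm across and 26 mm high, without keyway; lies hub up near the large gear. Origin at its underside.
- collar: Bystander: plain steel spacing collar 40 mm across, 16 mm high. Origin at its underside.
- caliper: Bystander: steel vernier caliper 235 mm long, lying flat. Origin at its underside.
- vblock: Bystander: dark steel V-block 75 x 50 x 45 mm. Origin at its underside.
- wrench: Bystander: steel spanner 180 mm long, lying flat. Origin at the middle of its underside.
- screwdriver: Bystander: screwdriver 200 mm long, lying flat. Origin at the middle of its underside.
- oiler: Bystander: whitish plastic oil bottle with a spout, 56 mm across, 150 mm high, standing. Origin at its underside.
Mind the look-alikes: they are no part of the job. Leave any blue, brown or green look-alike of the gear alone.

How it is judged:
On the way, in this order (a step that is already met when the one before it is completed fails the run):
1. the gear is home on the arbor: its underside on the shoulder, the keyway over the key (horizontal distance between gear and arbor_seat below 0.003 m and z of gear in the frame of arbor_seat below 0.003 m and angle between the x axis of gear and the x axis of arbor_seat, either way round below 0.2 rad and angle between gear's own z axis and vertical below 0.05 rad), for 0.2 s.
2. the crank has been turned clockwise through its first full turn (value of joint crank above 6.28 rad).
At the end, for the whole second after the job is handed in: The gear rests fully home on the arbor's shoulder (within 3 mm in height and to the side, level, keyway over the key within 0.2 rad) and at rest, and the crank stands two full turns clockwise from straight up, within 0.5 rad (about 29 degrees) either way (all of step 1 and z of gear in the frame of arbor_seat above -0.003 m and value of joint crank between 12.07 and 13.07 rad and linear speed of gear below 0.02 m/s); the robot touches nothing.
It fails at once if a bystander (small gear, collar, caliper, V-block, spanner, screwdriver or oil bottle) is moved by more than 30 mm (distance of any of pinion, collar, caliper, vblock, wrench, screwdriver, oiler from where it was at the start of the episode above 0.03 m).
It also fails if it takes over 72 s, if anything falls off the work surface, if the arm or the gripper's body presses on something with over 40 N, if the wrist force passes 120 N, or if a joint passes its speed limit or range.

## Working session

There is one attempt and no reset: what is moved stays moved. The work goes in short steps, Python scripts to look and compute and a tool call to move; the robot and the scene stay as the last step left them, time stands still between calls to the robot, and variables do not carry over. Pictures are saved under pics/ and viewed, at most 10 in all, crops included, and the job is handed in when it is done.

Besides the shell and the picture viewer there is one more tool, called after "Call:" in YAML: its name, and indented under it one key for each argument. arm_command: Moves the arm, as the interface text tells. Shift numbers are shares of 0.5 m and turn numbers shares of 360 degrees, none past 1 either way. Its arguments: {"type":"object","properties":{"series":{"type":"array","items":{"type":"number","minimum":-1,"maximum":1}},"grip_force":{"type":"number"}},"required":["series"]}

```bash
mkdir -p pics
cat > h.py <<'E'
import numpy as np, cv2, pickle
from bench import arm, eyes
def snap(n,tag):
    s=arm.read_state(); c=eyes.camera(n); c['state']=s
    pickle.dump(c,open(f'pics/{tag}.pkl','wb')); cv2.imwrite(f'pics/{tag}.png',c['pixels']); return c
def load(tag): return pickle.load(open(f'pics/{tag}.pkl','rb'))
def R(q): 
    from scipy.spatial.transform import Rotation as r
    return r.from_quat([q[1],q[2],q[3],q[0]]).as_matrix()
def pose(c):
    if 'pose' in c: return np.array(c['pose'])
    s=c['state'];T=np.eye(4);T[:3,:3]=R(s['ee_rot']);T[:3,3]=s['tool_pos'];return T@np.array(c['mount'])
def cloud(c):
    z=c['z_map'];h,w=z.shape;u,v=np.meshgrid(np.arange(w),np.arange(h))
    P=np.stack([(u-c['cx'])/c['fx']*z,-(v-c['cy'])/c['fy']*z,-z],-1);T=pose(c)
    return P@T[:3,:3].T+T[:3,3]
E
python3 - <<'E'
from h import *
for n in ('scene','top'):
    c=snap(n,n+'0'); print(n,c['fx'],c['fy'],c['cx'],c['cy'],[k for k in c]); print(pose(c).round(3))
print(arm.read_state())
a=cv2.imread('pics/scene0.png');b=cv2.imread('pics/top0.png')
cv2.imwrite('pics/top0b.png',cv2.resize(b,(800,600),interpolation=cv2.INTER_CUBIC))
cv2.imwrite('pics/scene0b.png',cv2.resize(a,(800,600),interpolation=cv2.INTER_CUBIC))
E
```

```text
scene 497.70071284552495 497.70071284552495 259.99239508129364 189.30763764617132 ['pixels', 'z_map', 'fx', 'fy', 'cx', 'cy', 'pose', 'state']
[[ 0.521 -0.722  0.455  1.203]
 [ 0.853  0.435 -0.287 -0.467]
 [ 0.01   0.538  0.843  1.381]
 [ 0.     0.     0.     1.   ]]
top 382.6678537769651 382.6678537769651 254.2490765281262 193.04608209763325 ['pixels', 'z_map', 'fx', 'fy', 'cx', 'cy', 'pose', 'state']
[[-0.022  0.999 -0.048  0.414]
 [-1.    -0.023 -0.018 -0.031]
 [-0.019  0.048  0.999  1.476]
 [ 0.     0.     0.     1.   ]]
{'time': 0.1, 'q': array([ 1.14438662e+00,  1.24458923e-01,  1.65153784e+00, -1.36515896e-05,
        1.36751297e+00, -8.26043449e-02]), 'joint_velocities': array([-0.00224212,  0.00157231, -0.00290424, -0.00057865, -0.00048726,
       -0.00156024]), 'joint_torque': array([ 1.08784825e-03, -4.18880367e+01, -3.61097932e+01,  7.77885248e-02,
        4.61430300e-02, -4.77121864e-05]), 'tool_pos': array([0.21888701, 0.61141287, 0.21349742]), 'ee_rot': array([-2.34861459e-04,  1.71055851e-01,  9.85260867e-01, -9.29346036e-04]), 'contact_force': array([-0.20612733,  0.00133473,  0.84158764]), 'torque': array([ 0.03688873, -0.00704412,  0.01132322]), 'finger_force': 0.0, 'gripper_width': 0.9997029231125213}
```

View pics/top0b.png

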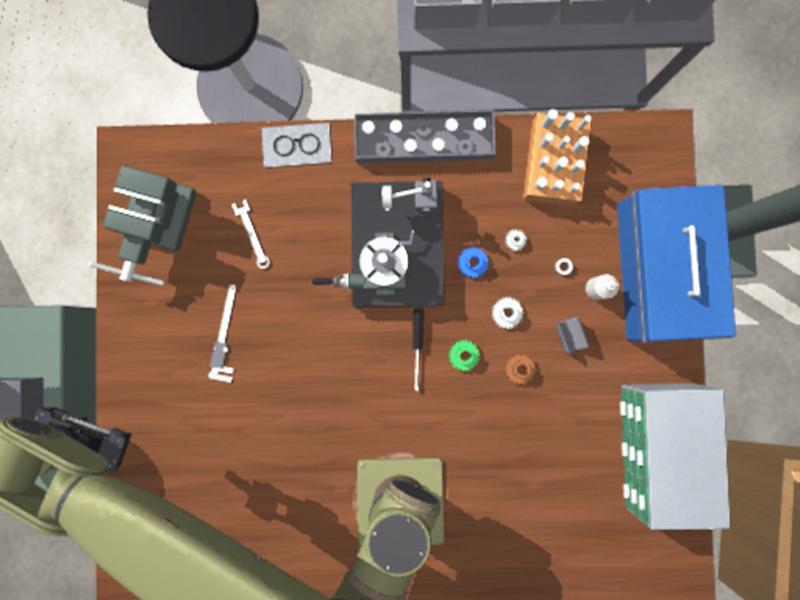

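View pics/scene0b.png

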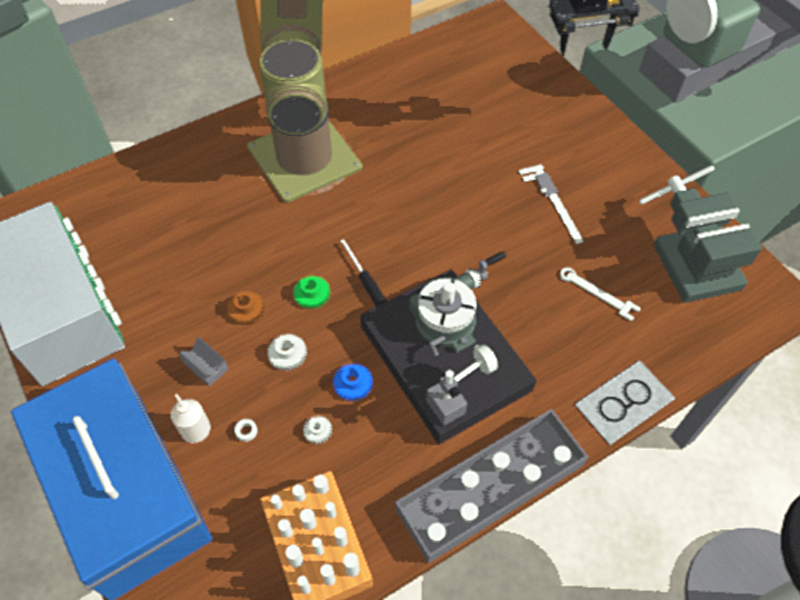

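The top view (800-px scale) has these candidates for the gear: silver (507,312), blue (474,262), green (464,355), brown (521,369), the small silver pinion (516,240) and the collar (564,266). I choose the large bare-steel one at (507,312). The arbor is at (384,260), and the black crank handle is at (325,281), pointing to +y.

Run:
```python
from h import *
t=load('top0');s=load('scene0');k=512/800
def crop(c,u,v,r,n=400): 
    u,v=int(u*k),int(v*k); return cv2.resize(c['pixels'][v-r:v+r,u-r:u+r],(n,n),interpolation=cv2.INTER_CUBIC)
cv2.imwrite('pics/crop1.png',np.hstack([crop(s,287,352,24),crop(s,455,295,36)]))
for n,c,g,a,h in(('top',t,(507,312),(384,260),(326,281)),('scene',s,(287,352),(447,300),(490,262))):
    W=cloud(c)
    def sel(p,r,lo,hi):
        u,v=int(p[0]*k),int(p[1]*k);w=W[v-r:v+r,u-r:u+r].reshape(-1,3);w=w[(w[:,2]>lo)&(w[:,2]<hi)];return w
    w=sel(g,18,.030,.042); print(n,'hub',len(w),w.mean(0),w.min(0),w.max(0), cv2.minEnclosingCircle(w[:,:2].astype(np.float32)))
    w=sel(g,18,.008,.042); print(' gear',len(w),cv2.minEnclosingCircle(w[:,:2].astype(np.float32)))
    w=sel(a,20,.165,.182); print(' shaft',len(w),w.mean(0),w.min(0),w.max(0))
    w=sel(a,30,.122,.136); print(' shoulder',len(w),cv2.minEnclosingCircle(w[:,:2].astype(np.float32)))
    w=sel(a,40,.085,.121); print(' platter',len(w),np.median(w,0),w.min(0),w.max(0))
    w=sel(h,16,.055,.13); print(' crank',len(w)); print(w[np.argsort(-w[:,1])][:60:2].round(3).tolist())
```

```text
top hub 50 [ 0.45063649 -0.27415375  0.03483003] [ 0.43218957 -0.29374742  0.03043451] [ 0.47004808 -0.25486541  0.04033067] ((0.45060041546821594, -0.27342361211776733), 0.02042417787015438)
 gear 236 ((0.4665370583534241, -0.28207528591156006), 0.06926853954792023)
 shaft 38 [0.57284996 0.02165156 0.17242365] [0.5630491  0.01090459 0.16633027] [0.5846842  0.03173533 0.17912575]
 shoulder 160 ((0.5724761486053467, 0.023424480110406876), 0.05333346873521805)
 platter 922 [0.55208032 0.02479523 0.11385546] [ 0.51059285 -0.10266433  0.08501796] [0.72471222 0.16964241 0.12095536]
 crank 133
[[0.527, 0.186, 0.113], [0.531, 0.186, 0.115], [0.527, 0.182, 0.115], [0.53, 0.182, 0.118], [0.527, 0.179, 0.111], [0.531, 0.179, 0.115], [0.524, 0.176, 0.108], [0.53, 0.175, 0.116], [0.535, 0.172, 0.109], [0.53, 0.171, 0.117], [0.524, 0.169, 0.111], [0.527, 0.168, 0.117], [0.523, 0.165, 0.111], [0.538, 0.165, 0.112], [0.527, 0.164, 0.115], [0.538, 0.162, 0.108], [0.526, 0.161, 0.116], [0.523, 0.158, 0.109], [0.526, 0.157, 0.115], [0.531, 0.154, 0.109], [0.527, 0.154, 0.113], [0.534, 0.151, 0.107], [
[... 757 characters left out ...]
9462]
 crank 216
[[0.532, 0.186, 0.111], [0.536, 0.183, 0.113], [0.532, 0.181, 0.115], [0.535, 0.179, 0.115], [0.531, 0.178, 0.111], [0.535, 0.176, 0.111], [0.53, 0.175, 0.117], [0.54, 0.172, 0.115], [0.532, 0.17, 0.112], [0.54, 0.169, 0.111], [0.536, 0.168, 0.107], [0.536, 0.167, 0.114], [0.525, 0.164, 0.108], [0.53, 0.163, 0.119], [0.538, 0.162, 0.109], [0.533, 0.161, 0.114], [0.531, 0.159, 0.114], [0.537, 0.158, 0.116], [0.535, 0.157, 0.109], [0.539, 0.154, 0.111], [0.534, 0.153, 0.116], [0.525, 0.153, 0.11], [0.54, 0.149, 0.115], [0.537, 0.148, 0.106], [0.536, 0.148, 0.117], [0.534, 0.146, 0.105], [0.534, 0.146, 0.111], [0.535, 0.144, 0.118], [0.533, 0.143, 0.106], [0.541, 0.141, 0.078]]
```

View pics/crop1.png

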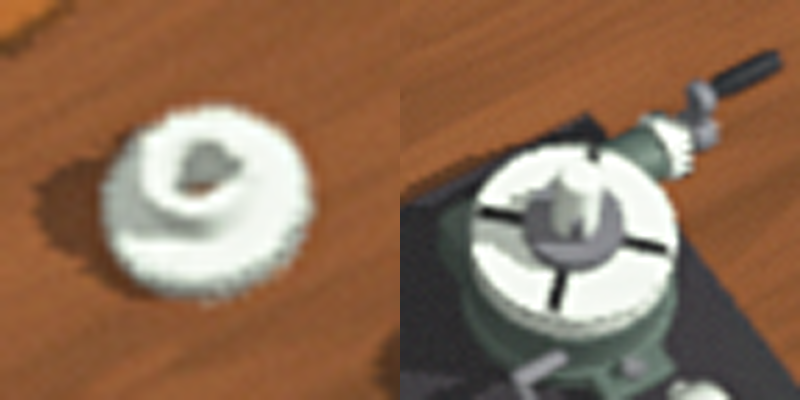

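The crop confirms the bare-steel gear, hub up. Its keyway shows at (235,160), to the right of the bore at (205,165). The arbor's key is the dark strip near (575,230).

```bash
cat >> h.py <<'E'
def tool(target):
    s=arm.read_state();d=R(s['ee_rot']).T@(np.array(target)-s['tool_pos']);return d
def yaw(): # world angle of tool x
    x=R(arm.read_state()['ee_rot'])[:,0];return np.degrees(np.arctan2(x[1],x[0]))
E
python3 - <<'E'
from h import *
c=snap('wrist','w0');print(np.array(c['mount']).round(4),c['fx'],c['cx'],c['cy'])
print(yaw(),tool([.574,.02,.30])/.5)
E
```

```text
[[-2.000e-04  9.704e-01  2.416e-01  6.690e-02]
 [ 1.000e+00  5.000e-04 -1.100e-03 -1.000e-03]
 [-1.200e-03  2.416e-01 -9.704e-01 -1.687e-01]
 [ 0.000e+00  0.000e+00  0.000e+00  1.000e+00]] 279.23029049408217 252.1917999968409 192.7014141868301
160.3043615149248 [-1.06733709 -0.87472908 -0.17137967]
```

Call:
arm_command:
  series: [0,0,0,-0.076,-0.0625,-0.0025,1,0,0,0,-0.076,-0.0625,-0.0025,1,0,0,0,-0.076,-0.0625,-0.0025,1,0,0,0,-0.076,-0.0625,-0.0025,1,0,0,0,-0.076,-0.0625,-0.0025,1,0,0,0,-0.076,-0.0625,-0.0025,1,0,0,0,-0.076,-0.0625,-0.0025,1,0,0,0,-0.076,-0.0625,-0.0025,1,0,0,0,-0.076,-0.0625,-0.0025,1,0,0,0,-0.076,-0.0625,-0.0025,1,0,0,0,-0.076,-0.0625,-0.0025,1,0,0,0,-0.076,-0.0625,-0.0025,1]

```text
time: 1.35
tool_pos: [0.5225, 0.1032, 0.2296]
ee_rot: [0.0, 0.171, 0.985, 0.0]
contact_force: [0.0, 1.0, -0.4]
gripper_width: 1.001
finger_force: 0.0
```

Call:
arm_command:
  series: [0,0,0,-0.076,-0.0625,-0.0025,1,0,0,0,-0.076,-0.0625,-0.0025,1,0,0,0,0,0,0,1,0,0,0,0,0,0,1]

```text
time: 1.75
tool_pos: [0.5724, 0.0199, 0.2315]
ee_rot: [-0.001, 0.172, 0.985, 0.0]
contact_force: [0.4, 0.4, 0.3]
gripper_width: 1.0
finger_force: 0.0
```

Run:
```python
from h import *
s=arm.read_state();print(s['time'],s['tool_pos'],s['q'],yaw())
c=snap('wrist','w1');cv2.imwrite('pics/w1b.png',cv2.resize(c['pixels'],(800,600),interpolation=cv2.INTER_CUBIC))
W=cloud(c)
m=(W[...,2]>.165)&(W[...,2]<.18);m[:, :]&=np.hypot(W[...,0]-.574,W[...,1]-.02)<.03
print('shaft',m.sum(),cv2.minEnclosingCircle(W[m][:,:2].astype(np.float32)))
print(tool([.451,-.274,.10])/.5)
```

```text
1.75 [0.57244626 0.01991634 0.23150663] [-5.91727723e-02 -5.52154133e-02  1.80560926e+00  4.69319213e-04
  1.39267512e+00 -1.28396628e+00] 160.17071579570992
shaft 598 ((0.5738468766212463, 0.022263506427407265), 0.01214991882443428)
[ 0.02851416 -0.63683087  0.26320191]
```

View pics/w1b.png

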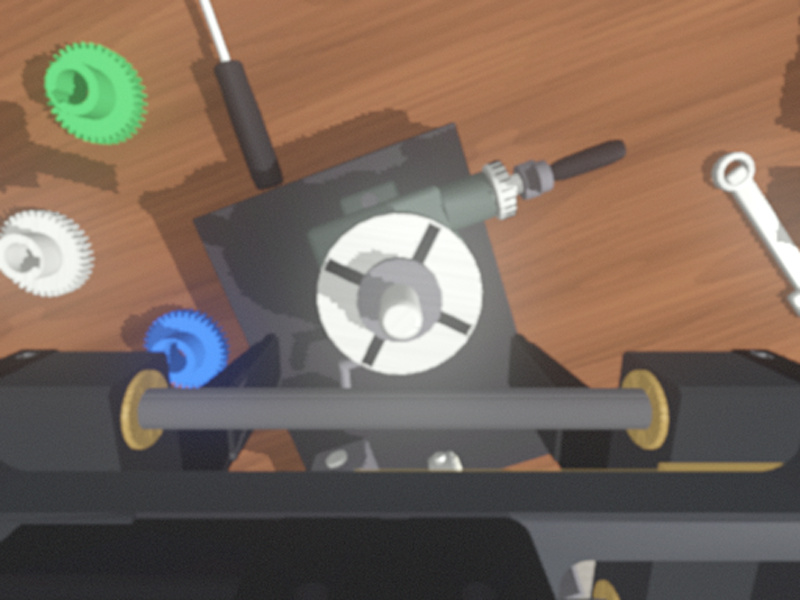

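The wrist view shows the platter with the shaft top at (402,315) and the handle at (590,162). The key is hidden behind the shaft or too faint here, so I'll use the depth map.

Run:
```python
from h import *
C=np.array([.574,.0215])
for n in('w1','scene0','top0'):
    c=load(n);W=cloud(c);d=W[...,:2]-C;r=np.hypot(*np.moveaxis(d,-1,0));a=np.degrees(np.arctan2(d[...,1],d[...,0]))
    m=(W[...,2]>.138)&(W[...,2]<.156)&(r<.022)&(r>.0125)
    print(n,m.sum());
    for x in sorted(zip(a[m].round(),(r[m]*1e3).round(1),(W[...,2][m]*1e3).round()))[::max(1,m.sum()//25)]: print(*x,end=' | ')
    print()
s=load('scene0');im=s['pixels']
A=cv2.resize(im[170:215,262:312],(800,720),interpolation=cv2.INTER_CUBIC)[60:660]
cv2.imwrite('pics/crop2.png',A)
# projections of key at various angles in crop coordinates
T=np.linalg.inv(pose(s))
for an in range(0,360,30):
    for z in (.15,):
        p=T@np.array([C[0]+.016*np.cos(np.radians(an)),C[1]+.016*np.sin(np.radians(an)),z,1])
        u=s['fx']*p[0]/-p[2]+s['cx'];v=s['fy']*p[1]/p[2]+s['cy'];print(an,round((u-262)*16),round((v-170)*16-60))
```

```text
w1 28
91.0 12.7 151.0 | 98.0 12.7 145.0 | 101.0 12.6 151.0 | 106.0 12.7 143.0 | 107.0 12.6 147.0 | 109.0 12.6 152.0 | 112.0 12.8 139.0 | 113.0 12.7 143.0 | 114.0 12.6 148.0 | 116.0 12.7 154.0 | 117.0 12.7 138.0 | 118.0 12.6 143.0 | 120.0 12.7 149.0 | 121.0 12.6 153.0 | 124.0 12.7 142.0 | 126.0 12.6 152.0 | 126.0 12.8 148.0 | 129.0 12.8 141.0 | 134.0 12.6 143.0 | 139.0 12.6 149.0 | 139.0 12.7 145.0 | 140.0 12.6 154.0 | 144.0 12.6 151.0 | 145.0 12.6 155.0 | 148.0 12.6 143.0 | 149.0 12.6 152.0 | 152.0 12.5 148.0 | 169.0 12.6 139.0 | 
scene0 16
-116.0 12.6 155.0 | -105.0 13.1 154.0 | -102.0 12.6 138.0 | -99.0 13.5 151.0 | -78.0 12.6 140.0 | -62.0 12.6 143.0 | -47.0 14.1 148.0 | -45.0 15.8 145.0 | -43.0 16.9 141.0 | -36.0 13.3 153.0 | -35.0 13.6 148.0 | -34.0 14.3 143.0 | -33.0 15.5 140.0 | -10.0 13.2 151.0 | -8.0 13.2 145.0 | 6.0 13.3 149.0 | 
top0 4
-153.0 12.6 145.0 | -46.0 13.6 148.0 | -27.0 14.3 150.0 | -13.0 13.1 150.0 | 
0 434 286
30 465 259
60 474 222
90 460 185
120 426 159
150 382 150
180 340 161
210 309 188
240 300 224
270 314 261
300 347 287
330 391 297
```

View pics/crop2.png

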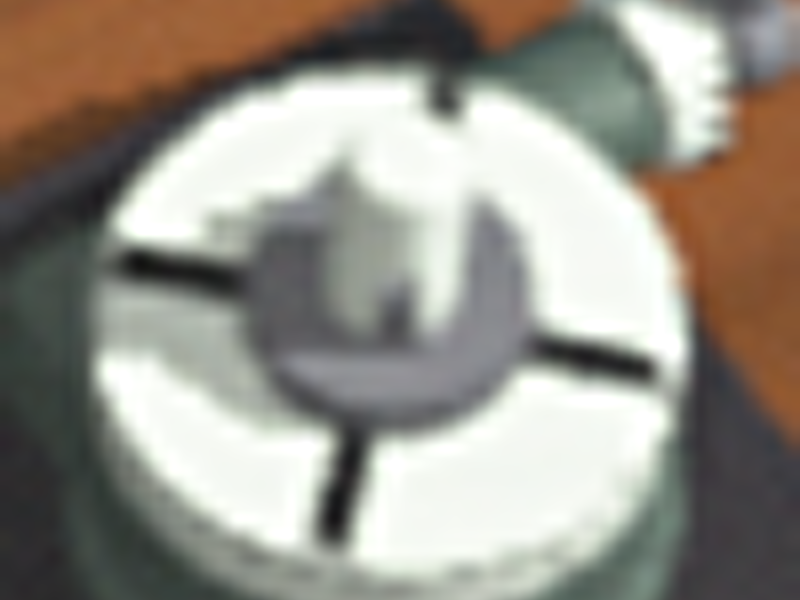

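Call:
arm_command:
  series: [0,0,0,0.004,-0.091,0,0.8,0,0,0,0.004,-0.091,0,0.8,0,0,0,0.004,-0.091,0,0.8,0,0,0,0.004,-0.091,0,0.8,0,0,0,0.004,-0.091,0,0.8,0,0,0,0.004,-0.091,0,0.8,0,0,0,0.004,-0.091,0,0.8,0,0,0,0,0,0.076,0.8,0,0,0,0,0,0.076,0.8,0,0,0,0,0,0.076,0.8,0,0,0,0,0,0.076,0.8,0,0,0,0,0,0,0.8]

```text
time: 3.0
tool_pos: [0.4483, -0.2699, 0.0742]
ee_rot: [-0.005, 0.17, 0.985, 0.003]
contact_force: [-0.3, 1.0, -0.2]
gripper_width: 0.8
finger_force: 0.0
```

Run:
```python
from h import *
c=snap('wrist','w2');s=arm.read_state();print(s['time'],s['tool_pos'],yaw())
W=cloud(c)
m=(W[...,2]>.032)&(W[...,2]<.040)&(np.hypot(W[...,0]-.451,W[...,1]+.274)<.03)
(x,y),r=cv2.minEnclosingCircle(W[m][:,:2].astype(np.float32));print('hub',m.sum(),x,y,r)
v,u=np.where(m);print(u.min(),u.max(),v.min(),v.max())
# rectified overhead view of plane z=.036, 0.15mm/px, axes: right=+x world, down=-y
n=600;X,Y=np.meshgrid(x+(np.arange(n)-300)*1e-4,y-(np.arange(n)-300)*1e-4)
P=np.stack([X,Y,np.full_like(X,.036),np.ones_like(X)],-1)@np.linalg.inv(pose(c)).T
U=c['fx']*P[...,0]/-P[...,2]+c['cx'];V=c['fy']*P[...,1]/P[...,2]+c['cy']
cv2.imwrite('pics/rect.png',cv2.remap(c['pixels'],U.astype(np.float32),V.astype(np.float32),cv2.INTER_CUBIC))
print(tool([x,y,.0175])/.5)
```

```text
3.05 [ 0.45033016 -0.27154972  0.0776385 ] 160.42010642333952
hub 1149 0.45160311460494995 -0.2733784019947052 0.020329175516963005
225 275 192 240
[-0.00435583 -0.00284031  0.12024714]
```

View pics/rect.png

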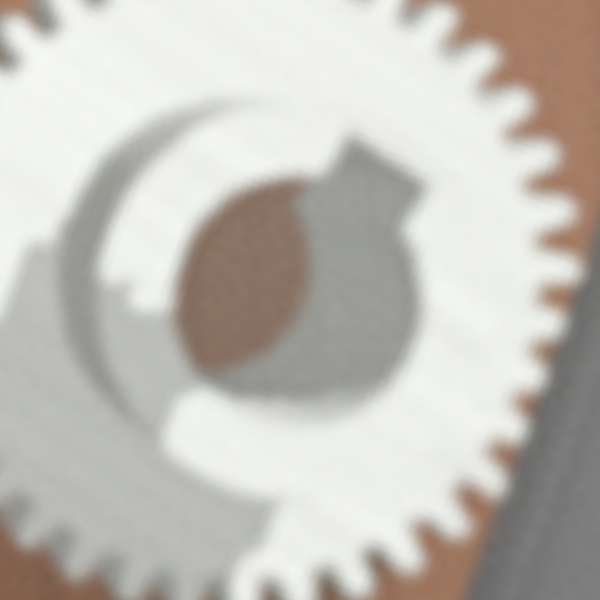

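The rectified overhead view (0.1 mm/px) puts the bore centre at (299,300) and the keyway's outer corners at (350,138) and (425,185). The keyway therefore points to world +58°. The key is at about −35°, so the gear must turn about −93°.

Call:
arm_command:
  series: [0,0,0,-0.004,-0.003,0.05,0.8,0,0,0,0,0,0.05,0.8,0,0,0,0,0,0.02,0.8,0,0,0,0,0,0,0.8,0,0,0,0,0,0,0,0,0,0,0,0,0,0,0,0,0,0,0,0,0,0,0,0,0,0,0,0,0,0,0,0,0,0,0]
  grip_force: 45

```text
time: 3.95
tool_pos: [0.4539, -0.276, 0.0208]
ee_rot: [0.001, 0.171, 0.985, 0.001]
contact_force: [1.6, 4.5, 3.4]
gripper_width: 0.433
finger_force: 2.1
```

Call:
arm_command:
  series: [0,0,0,0,0,0,0,0,0,0,0,0,0,0,0,0,0,0,0,0,0]

```text
time: 4.25
tool_pos: [0.4539, -0.2761, 0.0208]
ee_rot: [0.0, 0.171, 0.985, 0.001]
contact_force: [0.9, 3.7, 5.7]
gripper_width: 0.415
finger_force: 45.0
```

Call:
arm_command:
  series: [0,0,0,0,0,-0.06,0,0,0,0,0,0,-0.095,0,0,0,0,0,0,-0.095,0,0,0,0,0,0,-0.095,0,0,0,0,0,0,-0.095,0,0,0,0,-0.0036,0.0916,0,0,0,0,0,-0.0036,0.0916,0,0,0,0,0,-0.0036,0.0916,0,0,0,0,0,-0.0036,0.0916,0,0,0,0,0,-0.0036,0.0916,0,0,0,0,0,-0.0036,0.0916,0,0,0,0,0,-0.0036,0.0916,0,0]

```text
time: 5.45
tool_pos: [0.5728, 0.0223, 0.2379]
ee_rot: [-0.001, 0.171, 0.985, -0.001]
contact_force: [1.0, -0.3, -4.6]
gripper_width: 0.414
finger_force: 45.0
```

Call:
arm_command:
  series: [0,0,0.0235,0,0,0,0,0,0,0.0235,0,0,0,0,0,0,0.0235,0,0,0,0,0,0,0.0235,0,0,0,0,0,0,0.0235,0,0,0,0,0,0,0.0235,0,0,0,0,0,0,0.0235,0,0,0,0,0,0,0.0235,0,0,0,0,0,0,0.0235,0,0,0,0,0,0,0.0235,0,0,0,0,0,0,0.0235,0,0,0,0,0,0,0,0,0,0,0]

```text
time: 6.65
tool_pos: [0.5723, 0.0206, 0.2379]
ee_rot: [-0.001, 0.833, 0.554, -0.002]
contact_force: [-0.2, 0.1, -4.6]
gripper_width: 0.416
finger_force: 45.0
```

Run:
```python
from h import *
s=arm.read_state();print(s['time'],s['tool_pos'],yaw(),s['gripper_width'],s['q'])
W0=None
c=snap('wrist','w3');W=cloud(c)
t=s['tool_pos']
for lo,hi,rr in((.012,.020,.03),):
    m=(abs(W[...,2]-(t[2]+.0155))<.005)&(np.hypot(W[...,0]-t[0],W[...,1]-t[1])<.03)
    q=W[m];print(m.sum(),q.mean(0),cv2.minEnclosingCircle(q[:,:2].astype(np.float32)))
m=(W[...,2]>.12)&(np.hypot(W[...,0]-t[0],W[...,1]-t[1])<.037);q=W[m][:,2];print(np.histogram(q,bins=np.arange(.12,.3,.005)))
x,y=t[:2];z=t[2]+.0155
n=600;X,Y=np.meshgrid(x+(np.arange(n)-300)*1.5e-4,y-(np.arange(n)-300)*1.5e-4)
P=np.stack([X,Y,np.full_like(X,z),np.ones_like(X)],-1)@np.linalg.inv(pose(c)).T
U=c['fx']*P[...,0]/-P[...,2]+c['cx'];V=c['fy']*P[...,1]/P[...,2]+c['cy']
cv2.imwrite('pics/rect3.png',cv2.remap(c['pixels'],U.astype(np.float32),V.astype(np.float32),cv2.INTER_CUBIC))
```

```text
6.65 [0.57234358 0.02058149 0.23787989] 67.25342614525208 0.41562187615989227 [-5.71373638e-02 -5.75957948e-02  1.79720544e+00 -1.27591487e-03
  1.40535374e+00  3.40080680e-01]
1603 [0.57631692 0.03009289 0.25167195] ((0.5774736404418945, 0.030470000579953194), 0.026852168142795563)
(array([  17,  134,    2,    0,    0,    0,    0,    0,    0,    0,    0,
          0,    0,    0,    0,    0,    0,    0,    3,  127,  221, 2334,
        807,  293,  325,  328, 1402,  134,  132,  162,  170,  185,  232,
        119,  224]), array([0.12 , 0.125, 0.13 , 0.135, 0.14 , 0.145, 0.15 , 0.155, 0.16 ,
       0.165, 0.17 , 0.175, 0.18 , 0.185, 0.19 , 0.195, 0.2  , 0.205,
       0.21 , 0.215, 0.22 , 0.225, 0.23 , 0.235, 0.24 , 0.245, 0.25 ,
       0.255, 0.26 , 0.265, 0.27 , 0.275, 0.28 , 0.285, 0.29 , 0.295]))
```

View pics/rect3.png

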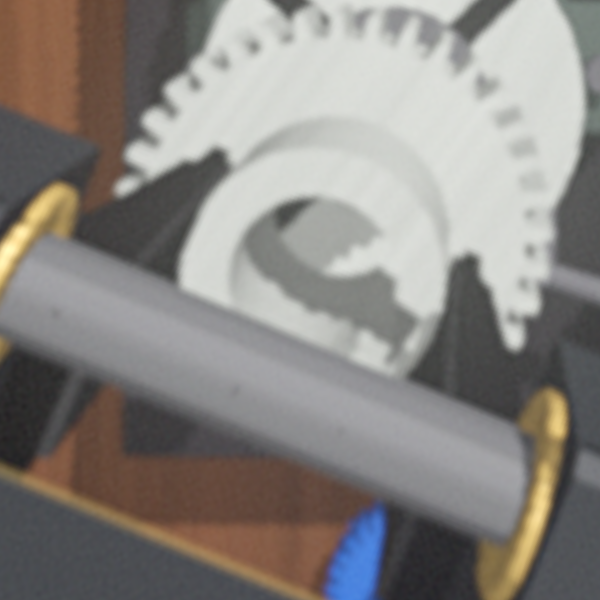

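The rectified view shows the hub (178–449 px wide) centred at about (313,282), so the gear sits roughly 3 mm along tool x from the TCP. I'll correct for that and lower it onto the shaft's taper.

Call:
arm_command:
  series: [0,0,0,-0.0035,0.0015,0.04,0,0,0,0,0,0,0.03,0,0,0,0,0,0,0.012,0,0,0,0,0,0,0.012,0,0,0,0,0,0,0.01,0,0,0,0,0,0,0,0,0,0,0,0,0,0,0]

```text
time: 7.4
tool_pos: [0.5735, 0.0192, 0.1886]
ee_rot: [0.0, 0.833, 0.554, 0.0]
contact_force: [-0.4, 0.0, -5.3]
gripper_width: 0.417
finger_force: 45.0
```

Call:
arm_command:
  series: [0,0,0,0,0,0.01,0,0,0,0,0,0,0.01,0,0,0,0,0,0,0.008,0,0,0,0,0,0,0.005,0,0,0,0,0,0,0.004,0,0,0,0,0,0,0,0,0,0,0,0,0,0,0]

```text
time: 8.1
tool_pos: [0.5733, 0.0193, 0.1693]
ee_rot: [-0.0, 0.833, 0.554, 0.0]
contact_force: [-0.1, 0.6, -5.4]
gripper_width: 0.413
finger_force: 45.0
```

Call:
arm_command:
  series: [0,0,0,0,0,0.005,0,0,0,0,0,0,0.005,0,0,0,0,0,0,0.004,0,0,0,0,0,0,0,0]

```text
time: 8.5
tool_pos: [0.5733, 0.0194, 0.1626]
ee_rot: [-0.0, 0.833, 0.554, 0.0]
contact_force: [-2.7, 1.5, -1.9]
gripper_width: 0.417
finger_force: 45.0
```

Call:
arm_command:
  series: [0,0,0,0,0,0.005,0,0,0,0,0,0,0.005,0,0,0,0,0,0,0.004,0,0,0,0,0,0,0,0]

```text
time: 8.9
tool_pos: [0.5733, 0.0194, 0.1555]
ee_rot: [-0.0, 0.833, 0.554, 0.0]
contact_force: [-2.6, 3.4, 0.4]
gripper_width: 0.414
finger_force: 45.0
```

Call:
arm_command:
  series: [0,0,0,0,0,0.004,0,0,0,0,0,0,0.003,0,0,0,0,0,0,0.003,0,0,0,0,0,0,0,0]

```text
time: 9.3
tool_pos: [0.5733, 0.0195, 0.151]
ee_rot: [-0.0, 0.833, 0.554, 0.0]
contact_force: [-4.9, 3.4, 2.8]
gripper_width: 0.414
finger_force: 45.0
```

Call:
arm_command:
  series: [0,0,0,0,0,0.003,0,0,0,0,0,0,0,0]

```text
time: 9.5
tool_pos: [0.5734, 0.0195, 0.1509]
ee_rot: [-0.0, 0.833, 0.554, 0.0]
contact_force: [-6.8, 3.8, 7.5]
gripper_width: 0.415
finger_force: 45.0
```

It stopped at the shoulder height. I'll release and rise.

Call:
arm_command:
  series: [0,0,0,0,0,0,0.75,0,0,0,0,0,0,0.75,0,0,0,0,0,0,0.75,0,0,0,0,0,0,0.75,0,0,0,0,0,-0.03,0.75,0,0,0,0,0,-0.08,0.75,0,0,0,0,0,-0.08,0.75,0,0,0,0,0,0,0.75]

```text
time: 10.3
tool_pos: [0.5771, 0.0189, 0.2533]
ee_rot: [0.004, 0.833, 0.554, 0.006]
contact_force: [0.7, 0.0, 0.8]
gripper_width: 0.748
finger_force: 0.0
```

Run:
```python
from h import *
s=arm.read_state();print(s['time'],s['tool_pos'],yaw(),s['q'])
c=snap('wrist','w4');W=cloud(c)
m=(np.hypot(W[...,0]-.5735,W[...,1]-.0215)<.036)&(W[...,2]>.11)
h,e=np.histogram(W[m][:,2],bins=np.arange(.12,.2,.003));print([(round(b,3),n) for b,n in zip(e,h) if n])
cs=[('wrist',c),('scene',snap('scene','s1')),('top',snap('top','t1'))]
for n,c in cs:
    W=cloud(c);m=(abs(W[...,0]-.53)<.035)&(W[...,1]>.138)&(W[...,1]<.2)&(W[...,2]>.09)&(W[...,2]<.125)
    q=W[m]; 
    if len(q): print(n,len(q),np.median(q,0),np.percentile(q,[2,98],0).round(4).tolist()); p=q[:,:2]; l=cv2.fitLine(p.astype(np.float32),cv2.DIST_L2,0,.01,.01).ravel();print(l)
# crank base direction: granite plate edges from top cloud
c=cs[2][1];W=cloud(c);m=(W[...,2]>.045)&(W[...,2]<.055)&(abs(W[...,0]-.6)<.25)&(abs(W[...,1])<.25)
print('plate',cv2.minAreaRect(W[m][:,:2].astype(np.float32)))
a=cs[0][1]['pixels'];b=cs[1][1]['pixels'][150:300,240:440]
cv2.imwrite('pics/v4.png',np.hstack([cv2.resize(a,(400,300)),cv2.resize(b,(400,300),interpolation=cv2.INTER_CUBIC)]))
```

```text
10.3 [0.5771234  0.01891616 0.25325561] 67.24081953950528 [-6.01572943e-02 -6.63877424e-02  1.77996593e+00 -7.21131149e-05
  1.41389098e+00  3.37106842e-01]
[(np.float64(0.126), np.int64(3)), (np.float64(0.129), np.int64(17)), (np.float64(0.132), np.int64(24)), (np.float64(0.135), np.int64(27)), (np.float64(0.138), np.int64(55)), (np.float64(0.141), np.int64(1984)), (np.float64(0.144), np.int64(46)), (np.float64(0.147), np.int64(43)), (np.float64(0.15), np.int64(18)), (np.float64(0.153), np.int64(29)), (np.float64(0.156), np.int64(33)), (np.float64(0.159), np.int64(40)), (np.float64(0.162), np.int64(590)), (np.float64(0.165), np.int64(185)), (np.float64(0.168), np.int64(132)), (np.float64(0.171), np.int64(355)), (np.float64(0.174), np.int64(5))]
wrist 674 [0.53375324 0.1639979  0.11244614] [[0.5263, 0.1402, 0.1072], [0.5395, 0.1862, 0.1148]]
[0.01490355 0.99988896 0.53350514 0.16369462]
scene 61 [0.5326181  0.16125352 0.1122552 ] [[0.5254, 0.1397, 0.1048], [0.539, 0.1847, 0.1197]]
[ 0.01011195 -0.99994886  0.5327066   0.16196817]
top 51 [0.53004952 0.16528435 0.11215188] [[0.5234, 0.1432, 0.1062], [0.5381, 0.1858, 0.1167]]
[ 0.01077972 -0.9999419   0.529689    0.16530088]
plate ((0.6585338711738586, -0.06668059527873993), (0.3384579122066498, 0.36975881457328796), 87.7116470336914)
```

View pics/v4.png

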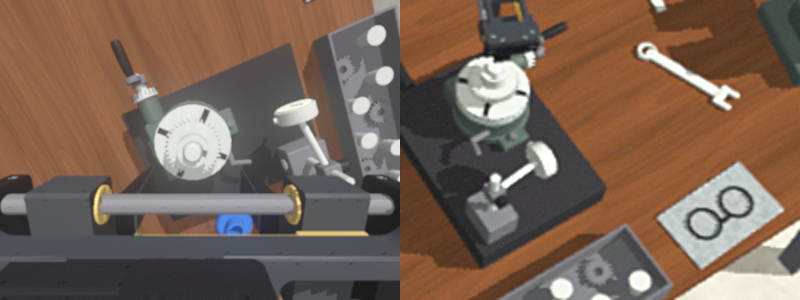

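The gear is home: rim top at 0.1425 m and hub top at 0.1645 m, against 0.144 and 0.166 expected. The wrist half of the view shows the gear on the platter and the handle at (120,55). The scene half shows the bench otherwise unchanged. Next I need the crank axis.

Run:
```python
from h import *
for n in('w1','w4','s1','scene0','top0'):
    W=cloud(load(n))
    for y in np.arange(.096,.19,.006):
        m=(abs(W[...,0]-.53)<.045)&(abs(W[...,1]-y)<.003)&(W[...,2]>.058)&(W[...,2]<.13)
        q=W[m]
        if len(q)>4: print(n,round(y,3),len(q),'x',np.percentile(q[:,0],[3,50,97]).round(4),'ztop',np.percentile(q[:,2],97).round(4))
m=None
W=cloud(load('w4'));m=(abs(W[...,2]-.05)<.004)&(abs(W[...,0]-.6)<.2)&(abs(W[...,1])<.12)&(W[...,1]>.03)
q=W[m]
e=[(x,q[(abs(q[:,0]-x)<.005)][:,1].max()) for x in np.arange(.52,.72,.02) if (abs(q[:,0]-x)<.005).sum()>5];print(np.round(e,4).tolist())
```

```text
w1 0.096 174 x [0.5165 0.5316 0.5476] ztop 0.0942
w1 0.102 171 x [0.5166 0.531  0.5474] ztop 0.0941
w1 0.108 227 x [0.5145 0.531  0.5503] ztop 0.0966
w1 0.114 215 x [0.5129 0.5308 0.5508] ztop 0.0975
w1 0.12 61 x [0.5136 0.53   0.5493] ztop 0.0965
w1 0.126 124 x [0.5226 0.5325 0.5428] ztop 0.0883
w1 0.132 294 x [0.5216 0.5313 0.5431] ztop 0.1166
w1 0.138 110 x [0.5207 0.5296 0.5443] ztop 0.1169
w1 0.144 87 x [0.5257 0.5312 0.5373] ztop 0.1135
w1 0.15 91 x [0.5251 0.531  0.538 ] ztop 0.1143
w1 0.156 94 x [0.525  0.5315 0.5383] ztop 0.1146
w1 0.162 96 x [0.5248 0.5312 0.5385] ztop 0.1144
w1 0.168 96 x [0.5247 0.5311 0.5387] ztop 0.1149
w1 0.174 96 x [0.5249 0.5314 0.5388] ztop 0.1148
w1 0.18 88 x [0.5252 0.5314 0.5384] ztop 0.1145
w1 0.186 60 x [0.5254 0.5312 0.5374] ztop 0.1137
w4 0.096 149 x [0.5189 0.5361 0.5494] ztop 0.0942
w4 0.102 151 x [0.5197 0.5365 0.5493] ztop 0.094
w4 0.108 184 x [0.517  0.5364 0.5521] ztop 0.097
w4 0.114 192 x [0.516  0.5365 0.5528] ztop 0.0973
w4 0.12 71 x [0.5175 0.5348 0.5521] ztop 0.0971
w4 0.126 95 x [0.5236 0.5348 0.5433] ztop 0.089
w4 0.132 210 x [0.
[... 2012 characters left out ...]
5306 0.5481] ztop 0.0971
top0 0.114 20 x [0.515  0.5323 0.5496] ztop 0.1031
top0 0.12 6 x [0.5143 0.5267 0.535 ] ztop 0.089
top0 0.126 10 x [0.5245 0.5317 0.5418] ztop 0.091
top0 0.132 13 x [0.5212 0.5294 0.5417] ztop 0.1179
top0 0.138 12 x [0.5212 0.5297 0.5434] ztop 0.1171
top0 0.144 6 x [0.5263 0.53   0.5337] ztop 0.1159
top0 0.156 8 x [0.5232 0.5283 0.5339] ztop 0.1162
top0 0.162 10 x [0.5236 0.5302 0.5379] ztop 0.1168
top0 0.168 5 x [0.5239 0.5301 0.5381] ztop 0.1182
top0 0.174 8 x [0.5238 0.5287 0.5348] ztop 0.117
top0 0.18 7 x [0.5246 0.5304 0.5343] ztop 0.1175
[[0.56, 0.1022], [0.58, 0.102], [0.6, 0.1018], [0.62, 0.1015], [0.64, 0.1015], [0.66, 0.1014], [0.68, 0.1012], [0.7, 0.1011]]
```

Call:
arm_command:
  series: [0,0,-0.0211,0,0,0,0.5,0,0,-0.0211,0,0,0,0.5,0,0,-0.0211,0,0,0,0.5,0,0,0,0.073,-0.0205,0,0.5,0,0,0,0.073,-0.0205,0,0.5,0,0,0,0.073,-0.0205,0,0.5,0,0,0,0.073,-0.0205,0,0.5,0,0,0,0,0,0.06,0.5,0,0,0,0,0,0.06,0.5,0,0,0,0,0,0.06,0.5,0,0,0,0,0,0,0.5,0,0,0,0,0,0,0.5]

```text
time: 11.65
tool_pos: [0.5313, 0.1649, 0.1529]
ee_rot: [-0.001, 0.707, 0.707, -0.001]
contact_force: [0.2, -0.1, 0.6]
gripper_width: 0.5
finger_force: 0.0
```

Run:
```python
from h import *
s=arm.read_state();print(s['time'],s['tool_pos'],yaw(),s['q'],tool([.5325,.166,.089])/.5)
```

```text
11.65 [0.53130083 0.16494135 0.15293252] 90.03007560820758 [ 2.04530522e-01 -3.34898084e-02  1.91926338e+00 -2.80271221e-05
  1.25899149e+00  2.04015281e-01] [0.00220157 0.00279598 0.12785553]
```

Call:
arm_command:
  series: [0,0,0,0.002,0.002,0.05,0.5,0,0,0,0,0,0.05,0.5,0,0,0,0,0,0.028,0.5,0,0,0,0,0,0,0,0,0,0,0,0,0,0,0,0,0,0,0,0,0,0,0,0,0,0,0,0,0,0,0,0,0,0,0,0,0,0,0,0,0,0]
  grip_force: 20

```text
time: 12.55
tool_pos: [0.5336, 0.1663, 0.0912]
ee_rot: [0.0, 0.707, 0.707, 0.0]
contact_force: [-1.1, 0.2, 4.8]
gripper_width: 0.155
finger_force: 20.0
```

The handle is pinched (14.7 mm). First quarter turn:

Call:
arm_command:
  series: [0,0,0,0,-0.0155,0.002,0,0,0,0,0,-0.0145,0.006,0,0,0,0,0,-0.0124,0.0095,0,0,0,0,0,-0.0095,0.0124,0,0,0,0,0,-0.006,0.0145,0,0,0,0,0,-0.002,0.0155,0,0,0,0,0,0,0,0]

```text
time: 13.25
tool_pos: [0.5028, 0.1665, 0.0586]
ee_rot: [-0.0, 0.707, 0.707, 0.0]
contact_force: [1.6, 3.4, -3.4]
gripper_width: 0.155
finger_force: 20.0
```

Call:
arm_command:
  series: [0,0,0,0,0.002,0.0155,0,0,0,0,0,0.006,0.0145,0,0,0,0,0,0.0095,0.0124,0,0,0,0,0,0.0124,0.0095,0,0,0,0,0,0.0145,0.006,0,0,0,0,0,0.0155,0.002,0,0,0,0,0,0.0155,-0.002,0,0,0,0,0,0.0145,-0.006,0,0,0,0,0,0.0124,-0.0095,0,0,0,0,0,0.0095,-0.0124,0,0,0,0,0,0.006,-0.0145,0,0,0,0,0,0.002,-0.0155,0]

```text
time: 14.45
tool_pos: [0.5626, 0.166, 0.0589]
ee_rot: [-0.001, 0.707, 0.707, -0.001]
contact_force: [-1.2, 3.9, -3.6]
gripper_width: 0.153
finger_force: 20.0
```

Tracking is good. 270° → 450°:

Call:
arm_command:
  series: [0,0,0,0,-0.002,-0.0155,0,0,0,0,0,-0.006,-0.0145,0,0,0,0,0,-0.0095,-0.0124,0,0,0,0,0,-0.0124,-0.0095,0,0,0,0,0,-0.0145,-0.006,0,0,0,0,0,-0.0155,-0.002,0,0,0,0,0,-0.0155,0.002,0,0,0,0,0,-0.0145,0.006,0,0,0,0,0,-0.0124,0.0095,0,0,0,0,0,-0.0095,0.0124,0,0,0,0,0,-0.006,0.0145,0,0,0,0,0,-0.002,0.0155,0]

```text
time: 15.65
tool_pos: [0.5028, 0.1665, 0.0594]
ee_rot: [-0.0, 0.707, 0.707, 0.0]
contact_force: [2.2, 5.7, 0.6]
gripper_width: 0.151
finger_force: 20.0
```

Call:
arm_command:
  series: [0,0,0,0,0.002,0.0155,0,0,0,0,0,0.006,0.0145,0,0,0,0,0,0.0095,0.0124,0,0,0,0,0,0.0124,0.0095,0,0,0,0,0,0.0145,0.006,0,0,0,0,0,0.0155,0.002,0,0,0,0,0,0.0155,-0.002,0,0,0,0,0,0.0145,-0.006,0,0,0,0,0,0.0124,-0.0095,0,0,0,0,0,0.0095,-0.0124,0,0,0,0,0,0.006,-0.0145,0,0,0,0,0,0.002,-0.0155,0]

```text
time: 16.85
tool_pos: [0.5625, 0.166, 0.0586]
ee_rot: [-0.001, 0.707, 0.707, -0.001]
contact_force: [1.0, 4.4, -2.7]
gripper_width: 0.149
finger_force: 20.0
```

Call:
arm_command:
  series: [0,0,0,0,-0.002,-0.0155,0,0,0,0,0,-0.006,-0.0145,0,0,0,0,0,-0.0095,-0.0124,0,0,0,0,0,-0.0124,-0.0095,0,0,0,0,0,-0.0145,-0.006,0,0,0,0,0,-0.0155,-0.002,0,0,0,0,0,0,0,0,0,0,0,0,0,0,0]

```text
time: 17.65
tool_pos: [0.5335, 0.1663, 0.0911]
ee_rot: [0.0, 0.707, 0.707, 0.0]
contact_force: [-1.9, 4.4, 6.5]
gripper_width: 0.151
finger_force: 20.0
```

Two turns are done. Release, rise and check.

Call:
arm_command:
  series: [0,0,0,0,0,0,0.5,0,0,0,0,0,0,0.5,0,0,0,0,0,0,0.5,0,0,0,0,0,-0.04,0.5,0,0,0,0,0,-0.08,0.5,0,0,0,0,0,-0.08,0.5,0,0,0,0,0,-0.06,0.5,0,0,0,0,0,0,0.5,0,0,0,0,0,0,0.5]

```text
time: 18.55
tool_pos: [0.5334, 0.1658, 0.2203]
ee_rot: [0.0, 0.707, 0.707, 0.0]
contact_force: [-0.2, 0.4, -0.4]
gripper_width: 0.5
finger_force: 0.0
```

Run:
```python
from h import *
s=arm.read_state();print(s['time'],s['tool_pos'],s['contact_force'])
c=snap('wrist','w5');d=snap('scene','s2')
for n,k in(('w',c),('s',d)):
    W=cloud(k);m=(abs(W[...,0]-.53)<.04)&(W[...,1]>.145)&(W[...,1]<.19)&(W[...,2]>.04)&(W[...,2]<.125);q=W[m]
    if len(q): print(n,len(q),np.percentile(q,[3,97],0).round(4).tolist())
    m=(np.hypot(W[...,0]-.5735,W[...,1]-.0215)<.036)&(W[...,2]>.12)
    h,e=np.histogram(W[m][:,2],bins=np.arange(.12,.2,.003));print([(round(float(b),3),int(v)) for b,v in zip(e,h) if v>20])
cv2.imwrite('pics/v5.png',np.hstack([cv2.resize(c['pixels'],(400,300)),cv2.resize(d['pixels'][80:260,180:420],(400,300),interpolation=cv2.INTER_CUBIC)]))
```

```text
18.55 [0.53341049 0.16583658 0.22033748] [-0.18420864  0.39483941 -0.39978874]
w 570 [[0.5275, 0.1469, 0.1073], [0.5409, 0.1876, 0.1145]]
[(0.129, 26), (0.132, 23)]
s 56 [[0.5273, 0.1465, 0.1037], [0.541, 0.1862, 0.1202]]
[(0.138, 30), (0.141, 89), (0.144, 83), (0.147, 30), (0.162, 34), (0.165, 37), (0.171, 25)]
```

View pics/v5.png

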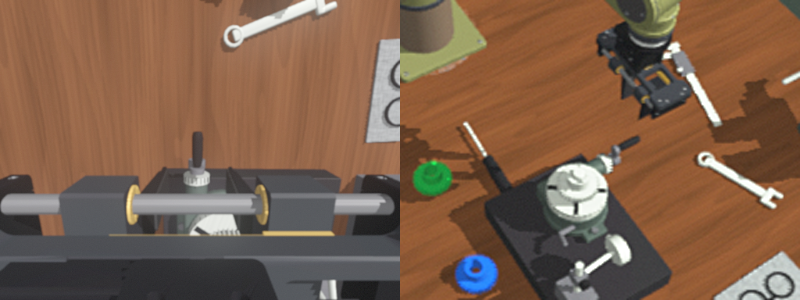

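The handle is back at the top (197,150 in the wrist half). In the scene half the gear is seated at (575,185) and the arm is clear.

```bash
python3 -c "
from bench import arm
print(arm.job_done())"
```

```text
the job is handed in; nothing more can be done
None
```

I handed the job in with the gear seated home on the keyed arbor, the crank turned two full turns clockwise with the handle back at the top, and the other bench items untouched; the hand-in gave no verdict.

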